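# Fetch a pipe joint from the lidded pot

### The job

Lift the red lid off the steel pot by its knob and set it down, knob up, wholly on the cork mat. Then take the aluminium tee joint out of the pot and stand it upright in the empty bay of the blue tray. Lower both gently instead of dropping them, leave the pot standing where it is and do not disturb the other things on the bench.

Things in the scene. Friction and masses are not known exactly. Their poses are not given: they have to be found in the camera images.
- pot: Round open steel pot, loose, 1.3 kg, outer diameter 150 mm, 105 mm high, wall 4 mm (inner diameter 142), base 5 mm thick, with a wire handle at its +y and its -y side that reach 101 mm from the axis about 78 mm up. Origin: centre of the underside, z up.
- lid: Loose lid on the pot, about 0.25 kg: red disc 160 mm diameter, 4 mm thick, over a centring plug 132 mm diameter, 8 mm deep, inside the pot with 5 mm play all round. Black cylindrical knob on top, 30 mm diameter, 28 to 52 mm above the origin, on a 16 mm stem. Origin: centre of the plug's underside, z up; disc top 12 mm above it. On the pot the origin is 97 mm above the pot's.
- lid_knob (a point): Middle of the lid's knob, the point to grip: on the lid's axis, 40 mm above the lid's origin.
- tee: Aluminium tee joint, loose, about 0.16 kg, standing in the pot under the lid, up to 15 mm off centre, turned any way. Upright round body 34 mm diameter, 85 mm tall, with a thin dark band at the top; a 34 mm round branch points along its +x, 16 to 50 mm above the foot, ending 45 mm from the body's axis. Origin: centre of the foot, z up. In the pot its top is 15 mm below the rim.
- mat: Square cork mat fixed to the bench, 220 by 220 mm, 5 mm thick. Origin: centre of its underside, axes along its edges; its top is 5 mm above.
- tray: Open blue tray fixed to the bench, 176 mm along its x, 156 along its y, walls 4 mm thick and 34 high, floor 4 thick, split by a middle wall along y into two bays, each 82 mm along x, 148 along y inside. A dark elbow lies in the -x bay; the +x bay is empty. Origin: centre of its underside.
- tray_bay (a point): Centre of the empty (+x) bay, on its floor, 4 mm above the bench; axes as the tray's. With the tee's body at this point its branch must point along the tray's y (either way) to clear the walls.
- elbow: Dark steel pipe elbow, 34 mm thick, legs about 60 mm, loose, lying in the tray's -x bay; bystander. Origin: centre of its underside.
- level: Red spirit level, 50 by 240 by 45 mm (x, y, z), loose; bystander. Origin: centre of its underside.
- tape: White tape measure with black discs, 75 by 38 by 66 mm, loose; bystander. Origin: centre of its underside.
- bowl: Small steel bowl, 124 mm diameter, 50 mm high, loose; bystander. Origin: centre of its underside.
- clamp: Steel pipe clamp, 70 mm long, 34 mm thick, loose; bystander. Origin: underside of its tube, at mid length.
- can: Green-labelled can, 70 mm diameter, 100 mm high, loose; bystander. Origin: centre of its underside.
Mind the look-alikes: they are no part of the job. Several things look just like the tray: the one meant starts farthest to the robot's left.

How it is judged:
On the way, in this order (a step that is already met when the one before it is completed fails the run):
1. the lid lies knob up, released and still, wholly on the cork mat, while the tee joint is still in the pot (x of lid in the frame of mat between -0.03 and 0.03 m and y of lid in the frame of mat between -0.03 and 0.03 m and z of lid in the frame of mat below 0.009 m and angle between lid's own z axis and vertical below 0.08 rad and linear speed of lid below 0.03 m/s and contact force between the fingers and lid below 0.1 N and horizontal distance between tee and pot below 0.06 m and z of tee in the frame of pot below 0.03 m), for 0.2 s.
2. the tee joint is lifted out above the pot's rim (height (world z) of tee above 0.106 m), for 0.05 s.
At the end, for the whole second after the job is handed in: The lid lies flat, knob up, on the cork mat with its centre within 30 mm of the mat's centre along each edge (so no part overhangs); the tee stands upright (within 0.08 rad) on the floor of the tray's empty bay; both are at rest and the pot stands upright (x of lid in the frame of mat between -0.03 and 0.03 m and y of lid in the frame of mat between -0.03 and 0.03 m and z of lid in the frame of mat below 0.009 m and angle between each of lid, tee's own z axis and vertical below 0.08 rad and linear speed of each of lid, tee below 0.03 m/s and contact force between the fingers and lid below 0.1 N and x of tee in the frame of tray_bay between -0.03 and 0.03 m and y of tee in the frame of tray_bay between -0.062 and 0.062 m and z of tee in the frame of tray_bay below 0.004 m and angle between pot's own z axis and vertical below 0.05 rad); the robot touches nothing.
It fails at once if the pot is shifted by more than 30 mm or tipped (distance of pot from where it was at the start of the episode above 0.03 m or angle between pot's own z axis and vertical above 0.3 rad).
It fails at once if the lid is dropped (it falls faster than 0.6 m/s out of the fingers, a fall of about 20 mm) (linear speed of lid above 0.6 m/s and contact force between the fingers and lid below 0.05 N).
It fails at once if the tee joint is dropped (it falls faster than 0.6 m/s out of the fingers, a fall of about 20 mm) (linear speed of tee above 0.6 m/s and contact force between the fingers and tee below 0.05 N).
It fails at once if another thing on the bench is moved by more than 30 mm (distance of any of elbow, level, tape, bowl, clamp, can from where it was at the start of the episode above 0.03 m).
It also fails if it takes over 70 s, if anything falls off the work surface, if the arm or the gripper's body presses on something with over 40 N, if the wrist force passes 120 N, or if a joint passes its speed limit or range.

### The arm

A 7-joint arm with a two-finger parallel gripper is mounted at the origin on the work surface. World frame = base frame: x ahead of the robot, y to its left, z up, the work surface at z = 0. Lengths are in m, angles in rad, forces in N, time in s.
With the tool pointing down it reaches from about 0.35 to 0.9 m from the base axis. Payload 19.9 kg.
Tool frame: the origin (TCP) lies midway between the tips of the shut fingers; the grasp point (between the pads) lies 19 mm behind it; z points along the fingers, y is the line along which they close (so a half turn about z gives the same grasp; the last joint's range is limited). The gripper opens to 85 mm and grips with 20 to 120 N. Pads are 22 mm wide; open, the fingers measure 114 mm over their backs; the gripper's body (76 mm by 85 mm) begins 54 mm behind the grasp point. The pads swing forward as they close: fully open they stand 13 mm farther back than shut.
Start: joints at [1.308, 0.417, -0.01, 1.614, 0.005, 1.111, -0.053], TCP at [0.137, -0.61, 0.231] pointing down, gripper open.
Joint ranges: [-2.81, 2.81], [-0.39, 2.02], [-1.27, 1.25], [0.06, 2.57], [-1.19, 4.33], [0.19, 2], [-2.82, 2.82]. Speed limits (rad/s): [1.89, 1.89, 2.39, 2.39, 3.01, 3.01, 3.01].

### API

Orientations are given as a unit quaternion [w, x, y, z].
In Python, from workcell import * gives the robot as it stands. The module is installed in compiled form; this text tells all that it offers.
- The arm moves only by the shell command python3 -m jog 'ROWS' [FORCE]. ROWS is JSON, a list of rows, each an object of numbers: "rx", "ry", "rz": the turn, a rotation vector about the tool's x, y, z in degrees; "dx", "dy", "dz": the shift along the tool's x, y, z in mm; "gripper": the opening, from -1 (shut) to 1 (fully open), so that 0 is half open. In form: [{"rx": .., "ry": .., "rz": .., "dx": .., "dy": .., "dz": .., "gripper": ..}, ...]. A call has 1 to 12 rows; each row is the pose to reach, as a shift and turn from the pose commanded when the call began, along the tool's axes at that moment; what a row does not reach only later rows make up. A row lasts 1/12 s, in which the tool goes at most 41.7 mm and 7.16 degrees, less where a joint would pass 70% of its speed; a pose out of reach is approached as far as the arm can. A call with a gripper value outside its range is refused whole. The fingers move at their own pace and stop on an object; FORCE is the grip in N (left out, the last holds). Time passes only in rows, so rows that repeat a pose let the fingers close. It gives the time, the measured TCP pose, the force, the opening and the grip force at its end, in the units of the state.
- read_state(): the state, without advancing time (a new reading comes with each control period).
- grab_frame(name): name is "scene" or "side" or "wrist"; returns a dict with "color" (384x512x3 uint8, red, green, blue), "range_z" (384x512 float32, m along the optical axis (not along the pixel's ray), 0 where there is no reading), "fx", "fy", "cx", "cy" (pixels), "origin" and "rotation" of the camera in the world; the wrist camera has in their place "tool_from_camera" (4x4, takes a point from camera to tool coordinates, whose origin is the TCP and whose axes are the flange's). Camera axes: x right, y down, z forward; pixel columns grow to the right and rows downward; lengths in m; the calibration is good to about 2 mm. A picture is of the moment at which its call begins: read the wrist's pose just before it.
- hand_in(): hands the job in; it is judged then, once.
The state is a dict: "clock": time; "q": joint angles; "qvel": joint speeds; "effort": joint torques, N m; "ee_pos": TCP position; "tcp_rot": TCP orientation; "wrist_force": force on the tool from outside, world axes, zero at the start; "ft_torque": the same for the moment, N m; "finger_gap": finger opening in m; "grip_force": force on a finger pad.
Only numpy, scipy, OpenCV 4.12 (cv2) and the standard library are available. Lean on these libraries where they do the work, as an engineer would, in place of code of your own. Each camera call takes 0.05 s, during which the arm holds its last target. There are 200 camera calls.

## Working session

There is one attempt and no reset: what is moved stays moved. The work goes in short steps, Python scripts to look and compute and a shell command to move; the robot and the scene stay as the last step left them, time stands still between calls to the robot, and variables do not carry over. Pictures are saved under pics/ and viewed, at most 10 in all, crops included, and the job is handed in when it is done.

```bash
mkdir -p pics
cat > h.py <<'E'
from workcell import *
import numpy as np, cv2
def save(f,n): cv2.imwrite('pics/'+n+'.png',cv2.cvtColor(f['color'],cv2.COLOR_RGB2BGR))
def ray(f,u,v): return f['rotation']@np.array([(u-f['cx'])/f['fx'],(v-f['cy'])/f['fy'],1.])
def onplane(f,u,v,z):
    d=ray(f,u,v); o=np.array(f['origin']); return o+d*(z-o[2])/d[2]
def cloud(f):
    v,u=np.mgrid[:384,:512]; z=f['range_z']
    p=np.stack([(u-f['cx'])/f['fx']*z,(v-f['cy'])/f['fy']*z,z],-1)
    return p@np.array(f['rotation']).T+np.array(f['origin'])
E
python3 - <<'E'
from h import *
s=read_state(); print({k:np.round(v,3) for k,v in s.items()})
fs=[grab_frame(n) for n in('scene','side')]
for n,f in zip(('scene','side'),fs):
    print(n,np.round(f['origin'],3),np.round(f['rotation'],3).tolist(),f['fx'])
    save(f,n)
    np.savez(n+'.npz',**f)
cv2.imwrite('pics/both.png',np.hstack([cv2.cvtColor(f['color'],cv2.COLOR_RGB2BGR) for f in fs])[:, :])
E
```

```text
{'clock': np.float64(0.0), 'q': array([ 1.307,  0.418, -0.01 ,  1.614,  0.005,  1.111, -0.053]), 'qvel': array([-0.   , -0.001, -0.002, -0.001, -0.001,  0.   , -0.001]), 'effort': array([-1.0000e-03, -8.6444e+01,  6.7900e-01, -4.3489e+01,  1.9000e-02,
        7.0000e-03, -0.0000e+00]), 'ee_pos': array([ 0.137, -0.609,  0.231]), 'tcp_rot': array([-0.001,  0.994,  0.111, -0.   ]), 'wrist_force': array([ 0.053, -0.272,  0.034]), 'ft_torque': array([ 0.066, -0.029, -0.046]), 'grip_force': np.float64(0.0), 'finger_gap': np.float64(0.085)}
scene [0.973 0.626 0.916] [-0.126, 0.301, 0.876, -0.354] 388.91175425211765
side [0.313 0.768 0.711] [0.054, -0.097, 0.895, -0.431] 415.71152062553
```

View pics/scene.png

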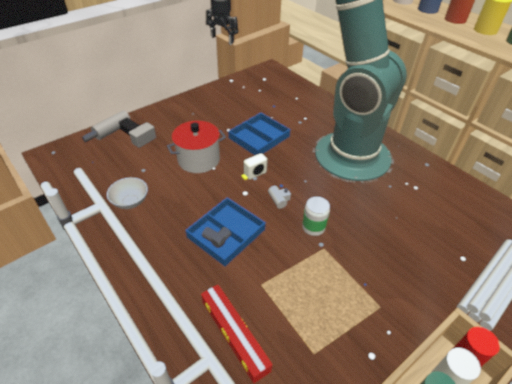

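View pics/side.png

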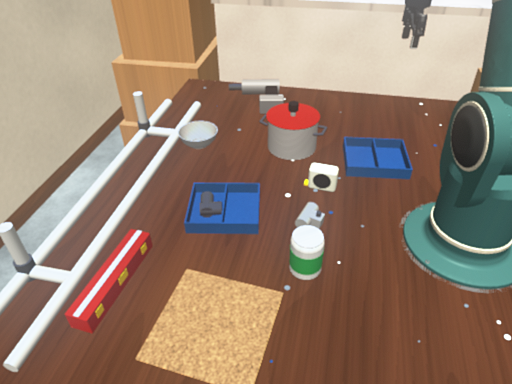

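The scene view shows the pot at (197,145), the mat at (321,298), the tray with an elbow at (226,230) and an empty tray at (259,133). There are two tray candidates. The one at scene (226,230) / side (223,207) is farther along +y, the robot's left, and holds the elbow, so it fits. I'll confirm it with numbers and a crop.

```bash
cat >> h.py <<'E'
from scipy.spatial.transform import Rotation as R
def Q(q): return R.from_quat(np.roll(np.asarray(q,float),-1)).as_matrix()
def load(n):
    d=dict(np.load(n+'.npz')); d['rotation']=Q(d['rotation']) if d['rotation'].shape==(4,) else d['rotation']; return d
E
python3 - <<'E'
from h import *
for n in('scene','side'):
    f=load(n); P=cloud(f); hsv=cv2.cvtColor(f['color'],cv2.COLOR_RGB2HSV); H,S,V=[hsv[...,i].astype(int) for i in range(3)]
    ok=(f['range_z']>0)&(P[...,0]>-.2)&(P[...,0]<1.2)&(abs(P[...,1])<.9)&(P[...,2]>-.03)
    red=ok&((H<8)|(H>172))&(S>150)&(V>100)&(P[...,2]>.02)
    blue=ok&(H>100)&(H<125)&(S>120)&(P[...,2]<.06)
    cork=ok&(H>10)&(H<25)&(S>70)&(V>150)&(P[...,2]<.03)
    for nm,m in(('red',red),('blue',blue),('cork',cork)):
        k,l,st,c=cv2.connectedComponentsWithStats(m.astype(np.uint8))
        for i in range(1,k):
            if st[i,4]<150: continue
            p=P[l==i]; 
            if nm=='red': p=p[p[:,2]>np.percentile(p[:,2],90)-.012]
            if nm=='blue': p=p[p[:,2]>.026]
            r=cv2.minAreaRect(p[:,:2].astype(np.float32)*1000)
            print(n,nm,np.round(c[i]),len(p),'z',np.round(np.percentile(p[:,2],[5,50,95]),3),'rect',np.round(r[0]),np.round(r[1]),round(r[2],1))
    # knob: dark points above lid
    m=ok&(V<80)&(P[...,2]>.12)&(P[...,2]<.16)&(P[...,1]<0)&(P[...,0]>.2)
    p=P[m]; print(n,'knob',len(p),np.round(p.mean(0),3),np.round(p.min(0),3),np.round(p.max(0),3))
    # other things occupying bench
    m=ok&(P[...,2]>.02)&(P[...,2]<.2)
    k,l,st,c=cv2.connectedComponentsWithStats(m.astype(np.uint8))
    for i in range(1,k):
        if st[i,4]>100: p=P[l==i]; print('  obj',np.round(c[i]),np.round(p.min(0),2),np.round(p.max(0),2))
    x=cv2.cvtColor(f['color'],cv2.COLOR_RGB2BGR)
    y=x[105:270,175:305] if n=='scene' else x[125:240,180:420]
    cv2.imwrite(f'pics/crop_{n}.png',cv2.resize(y,None,fx=3,fy=3,interpolation=cv2.INTER_CUBIC))
E
```

```text
scene red [195. 135.] 969 z [0.109 0.111 0.114] rect [ 457. -326.] [156. 157.] 13.0
scene red [237. 334.] 1327 z [0.042 0.046 0.049] rect [742. 281.] [240.  52.] 85.2
scene red [481. 343.] 765 z [0.144 0.151 0.153] rect [393. 655.] [59. 60.] 49.7
scene blue [259. 134.] 375 z [0.027 0.032 0.038] rect [ 207. -288.] [179. 159.] 7.3
scene blue [227. 230.] 595 z [0.027 0.033 0.038] rect [578.  15.] [177. 156.] 10.7
scene cork [320. 299.] 6512 z [0.004 0.006 0.009] rect [504. 331.] [224. 225.] 85.1
scene cork [426. 362.] 1046 z [0.01  0.013 0.016] rect [441. 607.] [181.  33.] 0.0
scene cork [483. 378.] 162 z [0.011 0.013 0.017] rect [374. 706.] [47. 23.] 1.7
scene knob 53 [ 0.461 -0.318  0.145] [ 0.448 -0.333  0.132] [ 0.473 -0.311  0.154]
  obj [121. 128.] [ 0.52 -0.69  0.02] [ 0.75 -0.51  0.06]
  obj [257. 144.] [ 0.11 -0.38  0.02] [ 0.38 -0.12  0.07]
  obj [355. 142.] [-0.06 -0.08  0.02] [0.1 0.1 0.2]
  obj [196. 144.] [ 0.36 -0.4   0.02] [ 0.56 -0.25  0.15]
  obj [134. 290.] [ 0.81 -0.51  0.02] [0.95 0.38 0.15]
  obj [126. 191.] [ 0.68 -0.34  0.02] [ 0.81 -0.22  0.06]
  obj [279. 194.]
[... 544 characters left out ...]
.] 6.9
side blue [226. 208.] 691 z [0.027 0.033 0.036] rect [575.  15.] [175. 163.] 11.1
side cork [213. 329.] 11484 z [0.003 0.005 0.007] rect [505. 331.] [227. 225.] 85.1
side knob 70 [ 0.455 -0.314  0.142] [ 0.443 -0.331  0.13 ] [ 0.467 -0.306  0.152]
  obj [285. 118.] [ 0.35 -0.68  0.02] [ 0.74 -0.24  0.15]
  obj [ 90. 221.] [ 0.68 -0.5   0.02] [0.95 0.5  0.15]
  obj [378. 156.] [ 0.11 -0.38  0.02] [ 0.3  -0.2   0.04]
  obj [469. 225.] [-0.09 -0.05  0.02] [0.09 0.1  0.2 ]
  obj [323. 175.] [ 0.3  -0.16  0.02] [ 0.38 -0.11  0.07]
  obj [219. 206.] [ 0.47 -0.08  0.02] [0.67 0.11 0.04]
  obj [308. 242.] [ 0.31 -0.03  0.02] [0.39 0.19 0.1 ]
  obj [108. 279.] [0.7  0.16 0.02] [0.77 0.4  0.05]
```

View pics/crop_side.png

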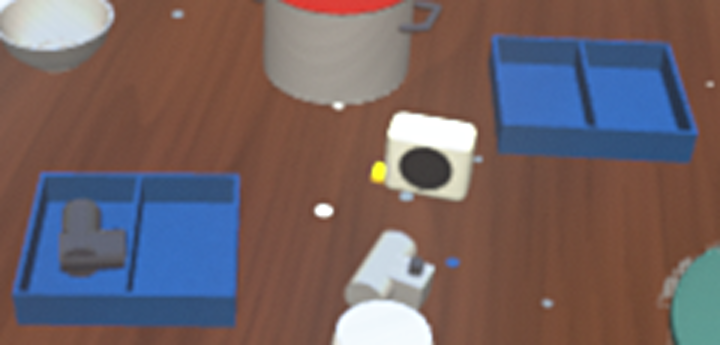

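The tray at the left of this crop is the one meant: elbow in its far bay, and y = +0.015 against −0.288 for the other tray. Its empty bay is the one nearer the robot. Next I move above the lid.

```bash
cat >> h.py <<'E'
def to(x,y,z,yaw=None):
    s=read_state(); M=Q(s['tcp_rot']); d=M.T@(np.array([x,y,z])-s['ee_pos'])*1000
    y0=np.degrees(np.arctan2(M[1,0],M[0,0])); print('t',round(float(s['clock']),2),'d',np.round(d,1),'yaw now',round(y0,1),'tilt',np.round(M[:,2],3),'q',np.round(s['q'],2))
    if yaw is not None: print('rz',[(round((-(yaw-y0)+90*0+k*180+270)%360-270+0,1)) for k in(0,1)])
def wrist(n=None):
    s=read_state(); f=grab_frame('wrist'); T=np.eye(4); T[:3,:3]=Q(s['tcp_rot']); T[:3,3]=s['ee_pos']
    C=T@np.array(f['tool_from_camera']).reshape(4,4); f['rotation']=C[:3,:3]; f['origin']=C[:3,3]
    if n: save(f,n)
    return f
E
python3 -m jog '[{"dx":373,"dy":-208,"dz":0,"gripper":1},{"dx":373,"dy":-208,"dz":0},{"dx":373,"dy":-208,"dz":0},{"dx":373,"dy":-208,"dz":0},{"dx":373,"dy":-208,"dz":0},{"dx":373,"dy":-208,"dz":0},{"dx":373,"dy":-208,"dz":0},{"dx":373,"dy":-208,"dz":0},{"dx":373,"dy":-208,"dz":0},{"dx":373,"dy":-208,"dz":0},{"dx":373,"dy":-208,"dz":0},{"dx":373,"dy":-208,"dz":0}]'
python3 - <<'E'
from h import *
to(.455,-.324,.231)
f=wrist('w1'); P=cloud(f); C=f['color'].astype(int)
m=(P[...,2]>.14)&(P[...,2]<.158)&(C.max(-1)<80)&(f['range_z']>0)
p=P[m]; print(len(p),p.min(0),p.max(0),p.mean(0)); print(f['origin'])
E
```

```text
t 0.1 d [ 3.726e+02 -2.085e+02 -1.000e-01] yaw now 12.7 tilt [-0.     0.001 -1.   ] q [ 1.31  0.42 -0.01  1.61  0.    1.11 -0.05]schema error: expected keys rx, ry, rz, dx, dy, dz, gripper
Traceback (most recent call last):
ValueError: zero-size array to reduction operation minimum which has no identity
```

View pics/w1.png

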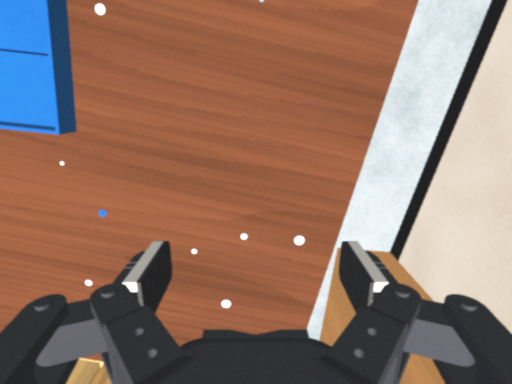

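The call was refused because every row needs all seven keys. The picture shows the unmoved start view, with the fingers at (150,290) and (365,290).

```bash
python3 -m jog '[{"rx":0,"ry":0,"rz":0,"dx":373,"dy":-208,"dz":0,"gripper":1},{"rx":0,"ry":0,"rz":0,"dx":373,"dy":-208,"dz":0,"gripper":1},{"rx":0,"ry":0,"rz":0,"dx":373,"dy":-208,"dz":0,"gripper":1},{"rx":0,"ry":0,"rz":0,"dx":373,"dy":-208,"dz":0,"gripper":1},{"rx":0,"ry":0,"rz":0,"dx":373,"dy":-208,"dz":0,"gripper":1},{"rx":0,"ry":0,"rz":0,"dx":373,"dy":-208,"dz":0,"gripper":1},{"rx":0,"ry":0,"rz":0,"dx":373,"dy":-208,"dz":0,"gripper":1},{"rx":0,"ry":0,"rz":0,"dx":373,"dy":-208,"dz":0,"gripper":1},{"rx":0,"ry":0,"rz":0,"dx":373,"dy":-208,"dz":0,"gripper":1},{"rx":0,"ry":0,"rz":0,"dx":373,"dy":-208,"dz":0,"gripper":1},{"rx":0,"ry":0,"rz":0,"dx":373,"dy":-208,"dz":0,"gripper":1},{"rx":0,"ry":0,"rz":0,"dx":373,"dy":-208,"dz":0,"gripper":1}]'
python3 - <<'E'
from h import *
to(.455,-.324,.231)
f=wrist('w2'); P=cloud(f); C=f['color'].astype(int)
np.savez('w2.npz',**f)
m=(P[...,2]>.135)&(P[...,2]<.165)&(C.max(-1)<90)&(f['range_z']>0)
p=P[m]; print(len(p))
if len(p): print(p.min(0),p.max(0),p.mean(0))
E
```

```text
clock: 1.15
ee_pos: [0.4582, -0.3214, 0.2311]
tcp_rot: [-0.001, 0.994, 0.113, 0.0]
wrist_force: [0.1, -1.0, 0.3]
finger_gap: 0.0851
grip_force: 0.0
t 1.15 d [-3.7  1.8  0.1] yaw now 13.0 tilt [ 0.     0.001 -1.   ] q [ 0.73  0.31 -0.21  1.77  0.07  1.07 -0.85]
501
[ 0.44331599 -0.33755256  0.13500824] [ 0.47100178 -0.31078359  0.15131055] [ 0.4568753  -0.32583897  0.1475568 ]
```

View pics/w2.png

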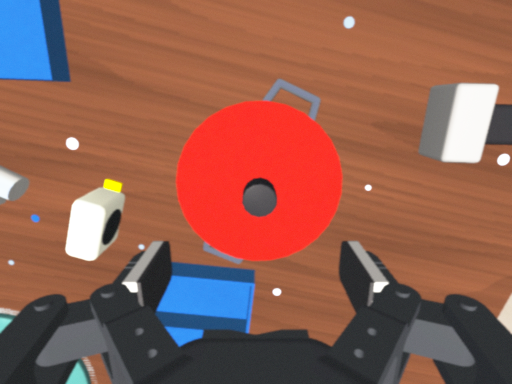

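The wrist view shows the lid disc centred at about (260,180) and the knob at (260,197). The knob's position is (0.457, −0.3255). I descend and grip.

```bash
python3 -m jog '[{"rx":0,"ry":0,"rz":0,"dx":1,"dy":1,"dz":30,"gripper":1},{"rx":0,"ry":0,"rz":0,"dx":1,"dy":1,"dz":60,"gripper":1},{"rx":0,"ry":0,"rz":0,"dx":1,"dy":1,"dz":85,"gripper":1},{"rx":0,"ry":0,"rz":0,"dx":1,"dy":1,"dz":100,"gripper":1},{"rx":0,"ry":0,"rz":0,"dx":1,"dy":1,"dz":108,"gripper":1},{"rx":0,"ry":0,"rz":0,"dx":1,"dy":1,"dz":111,"gripper":1},{"rx":0,"ry":0,"rz":0,"dx":1,"dy":1,"dz":111,"gripper":1}]'
python3 -m jog '[{"rx":0,"ry":0,"rz":0,"dx":0,"dy":0,"dz":0,"gripper":-1},{"rx":0,"ry":0,"rz":0,"dx":0,"dy":0,"dz":0,"gripper":-1},{"rx":0,"ry":0,"rz":0,"dx":0,"dy":0,"dz":0,"gripper":-1},{"rx":0,"ry":0,"rz":0,"dx":0,"dy":0,"dz":0,"gripper":-1},{"rx":0,"ry":0,"rz":0,"dx":0,"dy":0,"dz":0,"gripper":-1},{"rx":0,"ry":0,"rz":0,"dx":0,"dy":0,"dz":0,"gripper":-1},{"rx":0,"ry":0,"rz":0,"dx":0,"dy":0,"dz":0,"gripper":-1},{"rx":0,"ry":0,"rz":0,"dx":0,"dy":0,"dz":0,"gripper":-1}]' 60
```

```text
clock: 1.78
ee_pos: [0.4563, -0.3261, 0.1203]
tcp_rot: [-0.0, 0.994, 0.11, -0.0]
wrist_force: [0.1, 0.2, 0.1]
finger_gap: 0.0852
grip_force: 0.0
clock: 2.45
ee_pos: [0.457, -0.3256, 0.121]
tcp_rot: [0.0, 0.994, 0.111, 0.0]
wrist_force: [-1.8, 0.7, 9.2]
finger_gap: 0.0285
grip_force: 58.6
```

```bash
python3 -m jog '[{"rx":0,"ry":0,"rz":0,"dx":0,"dy":0,"dz":-2,"gripper":-1},{"rx":0,"ry":0,"rz":0,"dx":0,"dy":0,"dz":-6,"gripper":-1},{"rx":0,"ry":0,"rz":0,"dx":0,"dy":0,"dz":-13,"gripper":-1},{"rx":0,"ry":0,"rz":0,"dx":0,"dy":0,"dz":-24,"gripper":-1},{"rx":0,"ry":0,"rz":0,"dx":0,"dy":0,"dz":-38,"gripper":-1},{"rx":0,"ry":0,"rz":0,"dx":0,"dy":0,"dz":-54,"gripper":-1},{"rx":0,"ry":0,"rz":0,"dx":0,"dy":0,"dz":-70,"gripper":-1},{"rx":0,"ry":0,"rz":0,"dx":0,"dy":0,"dz":-82,"gripper":-1},{"rx":0,"ry":0,"rz":0,"dx":0,"dy":0,"dz":-88,"gripper":-1},{"rx":0,"ry":0,"rz":0,"dx":0,"dy":0,"dz":-90,"gripper":-1},{"rx":0,"ry":0,"rz":0,"dx":0,"dy":0,"dz":-90,"gripper":-1}]'
python3 - <<'E'
from h import *
to(.5045,.331,.21)
f=grab_frame('side');f['rotation']=Q(f['rotation']);save(f,'s2');P=cloud(f);hsv=cv2.cvtColor(f['color'],cv2.COLOR_RGB2HSV).astype(int);H,S,V=hsv[...,0],hsv[...,1],hsv[...,2]
red=((H<8)|(H>172))&(S>150)&(V>90)&(P[...,1]<-.1)&(P[...,0]>.2)
p=P[red&(P[...,2]>.1)];print(len(p),p.min(0),p.max(0));
A=np.c_[p[:,:2],np.ones(len(p))];print('plane',np.linalg.lstsq(A,p[:,2],rcond=None)[0])
# pot rim top & tee top
m=(P[...,2]>.06)&(P[...,2]<.115)&(P[...,1]<-.2)&(P[...,1]>-.45)&(P[...,0]>.3)&(P[...,0]<.6);q=P[m];print('pot',q.min(0),q.max(0))
E
```

```text
clock: 3.37
ee_pos: [0.4568, -0.3255, 0.2105]
tcp_rot: [0.0, 0.994, 0.111, 0.0]
wrist_force: [-0.5, 0.4, -2.7]
finger_gap: 0.0283
grip_force: 59.3
t 3.37 d [ 1.909e+02 -6.299e+02  4.000e-01] yaw now 12.7 tilt [ 0. -0. -1.] q [ 0.74  0.33 -0.21  1.79  0.08  1.02 -0.85]
956 [ 0.37632443 -0.40010243  0.19579141] [ 0.53281723 -0.24348439  0.23077684]
plane [-1.58526151e-03 -5.28022505e-05  2.00012304e-01]
pot [ 0.35157993 -0.39929008  0.06000637] [ 0.55431295 -0.24418595  0.10813683]
```

View pics/s2.png

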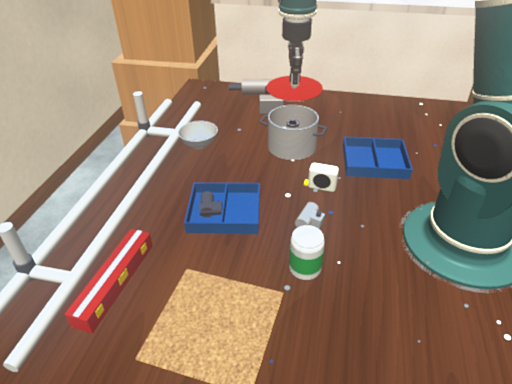

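The side view shows the lid held level at about (295,88), the pot open at (292,132) and the mat free. I carry it over.

```bash
python3 -m jog '[{"rx":0,"ry":0,"rz":0,"dx":2,"dy":-6,"dz":0,"gripper":-1},{"rx":0,"ry":0,"rz":0,"dx":6,"dy":-19,"dz":0,"gripper":-1},{"rx":0,"ry":0,"rz":0,"dx":12,"dy":-41,"dz":0,"gripper":-1},{"rx":0,"ry":0,"rz":0,"dx":21,"dy":-69,"dz":0,"gripper":-1},{"rx":0,"ry":0,"rz":0,"dx":32,"dy":-104,"dz":0,"gripper":-1},{"rx":0,"ry":0,"rz":0,"dx":42,"dy":-139,"dz":0,"gripper":-1},{"rx":0,"ry":0,"rz":0,"dx":53,"dy":-173,"dz":0,"gripper":-1},{"rx":0,"ry":0,"rz":0,"dx":63,"dy":-208,"dz":0,"gripper":-1},{"rx":0,"ry":0,"rz":0,"dx":74,"dy":-243,"dz":0,"gripper":-1},{"rx":0,"ry":0,"rz":0,"dx":84,"dy":-277,"dz":0,"gripper":-1},{"rx":0,"ry":0,"rz":0,"dx":95,"dy":-312,"dz":0,"gripper":-1},{"rx":0,"ry":0,"rz":0,"dx":105,"dy":-347,"dz":0,"gripper":-1}]'
python3 -m jog '[{"rx":0,"ry":0,"rz":0,"dx":11,"dy":-35,"dz":0,"gripper":-1},{"rx":0,"ry":0,"rz":0,"dx":21,"dy":-69,"dz":0,"gripper":-1},{"rx":0,"ry":0,"rz":0,"dx":32,"dy":-104,"dz":0,"gripper":-1},{"rx":0,"ry":0,"rz":0,"dx":42,"dy":-139,"dz":0,"gripper":-1},{"rx":0,"ry":0,"rz":0,"dx":53,"dy":-173,"dz":0,"gripper":-1},{"rx":0,"ry":0,"rz":0,"dx":63,"dy":-208,"dz":0,"gripper":-1},{"rx":0,"ry":0,"rz":0,"dx":72,"dy":-236,"dz":0,"gripper":-1},{"rx":0,"ry":0,"rz":0,"dx":78,"dy":-258,"dz":0,"gripper":-1},{"rx":0,"ry":0,"rz":0,"dx":83,"dy":-274,"dz":0,"gripper":-1},{"rx":0,"ry":0,"rz":0,"dx":86,"dy":-283,"dz":0,"gripper":-1},{"rx":0,"ry":0,"rz":0,"dx":86,"dy":-283,"dz":0,"gripper":-1},{"rx":0,"ry":0,"rz":0,"dx":86,"dy":-283,"dz":0,"gripper":-1}]'
python3 - <<'E'
from h import *
to(.5045,.331,.028)
f=wrist();P=cloud(f);hsv=cv2.cvtColor(f['color'],cv2.COLOR_RGB2HSV).astype(int);H,S,V=hsv[...,0],hsv[...,1],hsv[...,2]
red=((H<8)|(H>172))&(S>150)&(V>90)&(P[...,2]>.15);p=P[red]
print(len(p),p.min(0),p.max(0)); A=np.c_[p[:,:2],np.ones(len(p))];print('plane',np.linalg.lstsq(A,p[:,2],rcond=None)[0],p[:,2].mean())
E
```

```text
clock: 4.42
ee_pos: [0.4819, 0.039, 0.21]
tcp_rot: [-0.0, 0.994, 0.111, -0.0]
wrist_force: [1.6, -0.9, -2.6]
finger_gap: 0.0282
grip_force: 59.4
clock: 5.42
ee_pos: [0.5039, 0.331, 0.2099]
tcp_rot: [0.0, 0.994, 0.111, -0.0]
wrist_force: [0.1, -0.9, -3.0]
finger_gap: 0.0284
grip_force: 59.5
t 5.42 d [7.000e-01 1.000e-01 1.819e+02] yaw now 12.7 tilt [-0.001 -0.    -1.   ] q [-0.23  0.45 -0.53  1.68  0.25  1.08 -2.19]
38773 [0.43193726 0.25170644 0.19512781] [0.5823314  0.4110874  0.35281159]
plane [0.02034034 0.00377887 0.18740943] 0.19938462771809276
```

```bash
python3 -m jog '[{"rx":0,"ry":0,"rz":0,"dx":0,"dy":0,"dz":6,"gripper":-1},{"rx":0,"ry":0,"rz":0,"dx":0,"dy":0,"dz":20,"gripper":-1},{"rx":0,"ry":0,"rz":0,"dx":0,"dy":0,"dz":42,"gripper":-1},{"rx":0,"ry":0,"rz":0,"dx":0,"dy":0,"dz":68,"gripper":-1},{"rx":0,"ry":0,"rz":0,"dx":0,"dy":0,"dz":94,"gripper":-1},{"rx":0,"ry":0,"rz":0,"dx":0,"dy":0,"dz":120,"gripper":-1},{"rx":0,"ry":0,"rz":0,"dx":0,"dy":0,"dz":142,"gripper":-1},{"rx":0,"ry":0,"rz":0,"dx":0,"dy":0,"dz":159,"gripper":-1},{"rx":0,"ry":0,"rz":0,"dx":0,"dy":0,"dz":170,"gripper":-1},{"rx":0,"ry":0,"rz":0,"dx":0,"dy":0,"dz":176,"gripper":-1},{"rx":0,"ry":0,"rz":0,"dx":0,"dy":0,"dz":178,"gripper":-1},{"rx":0,"ry":0,"rz":0,"dx":0,"dy":0,"dz":179,"gripper":-1}]'
python3 -m jog '[{"rx":0,"ry":0,"rz":0,"dx":0,"dy":0,"dz":1,"gripper":-1},{"rx":0,"ry":0,"rz":0,"dx":0,"dy":0,"dz":1,"gripper":-1},{"rx":0,"ry":0,"rz":0,"dx":0,"dy":0,"dz":2,"gripper":-1},{"rx":0,"ry":0,"rz":0,"dx":0,"dy":0,"dz":2,"gripper":-1}]'
```

```text
clock: 6.47
ee_pos: [0.5048, 0.3311, 0.0317]
tcp_rot: [-0.0, 0.994, 0.11, 0.0]
wrist_force: [-0.6, 0.4, -3.3]
finger_gap: 0.0286
grip_force: 59.5
clock: 6.8
ee_pos: [0.5047, 0.3312, 0.0297]
tcp_rot: [-0.0, 0.994, 0.111, 0.0]
wrist_force: [0.6, -0.5, -3.5]
finger_gap: 0.0281
grip_force: 59.5
```

```bash
python3 -m jog '[{"rx":0,"ry":0,"rz":0,"dx":0,"dy":0,"dz":0.5,"gripper":-1},{"rx":0,"ry":0,"rz":0,"dx":0,"dy":0,"dz":1,"gripper":-1},{"rx":0,"ry":0,"rz":0,"dx":0,"dy":0,"dz":1.5,"gripper":-1},{"rx":0,"ry":0,"rz":0,"dx":0,"dy":0,"dz":1.5,"gripper":-1}]'
python3 -m jog '[{"rx":0,"ry":0,"rz":0,"dx":0,"dy":0,"dz":0.5,"gripper":-1},{"rx":0,"ry":0,"rz":0,"dx":0,"dy":0,"dz":1,"gripper":-1},{"rx":0,"ry":0,"rz":0,"dx":0,"dy":0,"dz":1,"gripper":-1}]'
```

```text
clock: 7.13
ee_pos: [0.5047, 0.3312, 0.0289]
tcp_rot: [0.0, 0.994, 0.111, 0.0]
wrist_force: [-6.8, -5.7, 18.0]
finger_gap: 0.0282
grip_force: 61.9
clock: 7.38
ee_pos: [0.5047, 0.3312, 0.0289]
tcp_rot: [0.0, 0.994, 0.111, 0.0]
wrist_force: [-12.0, -10.2, 36.5]
finger_gap: 0.0282
grip_force: 63.7
```

The lid is seated. I relieve the pressure, release and rise.

```bash
python3 -m jog '[{"rx":0,"ry":0,"rz":0,"dx":0,"dy":0,"dz":-1,"gripper":-1},{"rx":0,"ry":0,"rz":0,"dx":0,"dy":0,"dz":-1.7,"gripper":-1},{"rx":0,"ry":0,"rz":0,"dx":0,"dy":0,"dz":-1.7,"gripper":0.3},{"rx":0,"ry":0,"rz":0,"dx":0,"dy":0,"dz":-1.7,"gripper":1},{"rx":0,"ry":0,"rz":0,"dx":0,"dy":0,"dz":-1.7,"gripper":1},{"rx":0,"ry":0,"rz":0,"dx":0,"dy":0,"dz":-1.7,"gripper":1},{"rx":0,"ry":0,"rz":0,"dx":0,"dy":0,"dz":-1.7,"gripper":1},{"rx":0,"ry":0,"rz":0,"dx":0,"dy":0,"dz":-1.7,"gripper":1}]'
python3 -m jog '[{"rx":0,"ry":0,"rz":0,"dx":0,"dy":0,"dz":-5,"gripper":1},{"rx":0,"ry":0,"rz":0,"dx":0,"dy":0,"dz":-20,"gripper":1},{"rx":0,"ry":0,"rz":0,"dx":0,"dy":0,"dz":-60,"gripper":1},{"rx":0,"ry":0,"rz":0,"dx":0,"dy":0,"dz":-100,"gripper":1},{"rx":0,"ry":0,"rz":0,"dx":0,"dy":0,"dz":-140,"gripper":1},{"rx":0,"ry":0,"rz":0,"dx":0,"dy":0,"dz":-180,"gripper":1},{"rx":0,"ry":0,"rz":0,"dx":0,"dy":0,"dz":-210,"gripper":1},{"rx":0,"ry":0,"rz":0,"dx":0,"dy":0,"dz":-210,"gripper":1}]'
python3 - <<'E'
from h import *
to(.457,-.325,.25)
f=grab_frame('side');f['rotation']=Q(f['rotation']);P=cloud(f);hsv=cv2.cvtColor(f['color'],cv2.COLOR_RGB2HSV).astype(int);H,S,V=hsv[...,0],hsv[...,1],hsv[...,2]
red=((H<8)|(H>172))&(S>150)&(V>90)&(P[...,1]>.2)&(P[...,0]<.65)
p=P[red];print(len(p),p.min(0),p.max(0));
E
```

```text
clock: 8.05
ee_pos: [0.5045, 0.3312, 0.0284]
tcp_rot: [-0.0, 0.994, 0.111, -0.0]
wrist_force: [-0.1, -0.2, 0.3]
finger_gap: 0.0853
grip_force: 0.0
clock: 8.72
ee_pos: [0.5061, 0.3328, 0.2455]
tcp_rot: [-0.002, 0.994, 0.111, 0.004]
wrist_force: [0.5, 0.9, 1.3]
finger_gap: 0.0855
grip_force: 0.0
t 8.72 d [-192.7  630.8   -7.9] yaw now 12.7 tilt [ 0.008  0.005 -1.   ] q [-0.22  0.42 -0.55  1.64  0.24  1.14 -2.17]
4449 [0.31250612 0.24160563 0.00273706] [0.58717872 0.76799649 0.711014  ]
```

```bash
python3 -m jog '[{"rx":0,"ry":0,"rz":0,"dx":-6,"dy":20,"dz":-5,"gripper":1},{"rx":0,"ry":0,"rz":0,"dx":-16,"dy":52,"dz":-5,"gripper":1},{"rx":0,"ry":0,"rz":0,"dx":-27,"dy":90,"dz":-5,"gripper":1},{"rx":0,"ry":0,"rz":0,"dx":-39,"dy":128,"dz":-5,"gripper":1},{"rx":0,"ry":0,"rz":0,"dx":-51,"dy":166,"dz":-5,"gripper":1},{"rx":0,"ry":0,"rz":0,"dx":-62,"dy":204,"dz":-5,"gripper":1},{"rx":0,"ry":0,"rz":0,"dx":-74,"dy":242,"dz":-5,"gripper":1},{"rx":0,"ry":0,"rz":0,"dx":-85,"dy":280,"dz":-5,"gripper":1},{"rx":0,"ry":0,"rz":0,"dx":-97,"dy":318,"dz":-5,"gripper":1},{"rx":0,"ry":0,"rz":0,"dx":-109,"dy":356,"dz":-5,"gripper":1},{"rx":0,"ry":0,"rz":0,"dx":-120,"dy":394,"dz":-5,"gripper":1},{"rx":0,"ry":0,"rz":0,"dx":-132,"dy":432,"dz":-5,"gripper":1}]'
python3 -m jog '[{"rx":0,"ry":0,"rz":0,"dx":-12,"dy":38,"dz":0,"gripper":1},{"rx":0,"ry":0,"rz":0,"dx":-23,"dy":76,"dz":0,"gripper":1},{"rx":0,"ry":0,"rz":0,"dx":-35,"dy":114,"dz":0,"gripper":1},{"rx":0,"ry":0,"rz":0,"dx":-46,"dy":152,"dz":0,"gripper":1},{"rx":0,"ry":0,"rz":0,"dx":-55,"dy":180,"dz":0,"gripper":1},{"rx":0,"ry":0,"rz":0,"dx":-60,"dy":198,"dz":0,"gripper":1},{"rx":0,"ry":0,"rz":0,"dx":-60,"dy":198,"dz":0,"gripper":1},{"rx":0,"ry":0,"rz":0,"dx":-60,"dy":198,"dz":0,"gripper":1}]'
python3 - <<'E'
from h import *
to(.457,-.325,.25)
f=wrist('w3');np.savez('w3.npz',**f);P=cloud(f);C=f['color'].astype(int);ok=f['range_z']>0
near=ok&(np.hypot(P[...,0]-.457,P[...,1]+.325)<.1)
rim=near&(P[...,2]>.1)&(P[...,2]<.112);p=P[rim];A=np.c_[2*p[:,:2],np.ones(len(p))];c=np.linalg.lstsq(A,(p[:,:2]**2).sum(1),rcond=None)[0];print('rim',len(p),c[:2],np.sqrt(c[2]+c[0]**2+c[1]**2))
inn=ok&(np.hypot(P[...,0]-c[0],P[...,1]-c[1])<.064)
t=inn&(P[...,2]>.08)&(P[...,2]<.1);p=P[t];r=cv2.minEnclosingCircle(p[:,:2].astype(np.float32));print('top',len(p),r,p.mean(0),np.median(p[:,2]))
b=inn&(P[...,2]>.035)&(P[...,2]<.065);p=P[b];print('branch',len(p),p.mean(0),'rect',cv2.minAreaRect(p[:,:2].astype(np.float32)*1000))
v=p[p[:,2]>.048].mean(0)[:2]-np.array(r[0]);print('yaw rough',np.degrees(np.arctan2(v[1],v[0])))
E
```

```text
clock: 9.77
ee_pos: [0.4698, -0.1212, 0.2431]
tcp_rot: [-0.0, 0.994, 0.111, -0.0]
wrist_force: [1.5, -0.0, 0.0]
finger_gap: 0.0855
grip_force: 0.0
clock: 10.43
ee_pos: [0.4552, -0.3261, 0.2425]
tcp_rot: [-0.001, 0.994, 0.11, -0.001]
wrist_force: [0.4, 0.4, 0.6]
finger_gap: 0.0852
grip_force: 0.0
t 10.43 d [ 2.  -0.6 -7.5] yaw now 12.6 tilt [-0.001  0.001 -1.   ] q [ 0.72  0.3  -0.19  1.76  0.06  1.09 -0.84]
rim 2139 [ 0.45558558 -0.323544  ] 0.07218103870079791
top 972 ((0.4543890357017517, -0.3149571418762207), 0.018668750301003456) [ 0.45521484 -0.31470847  0.09047945] 0.09062204941872165
branch 833 [ 0.4779843  -0.33037718  0.05129617] rect ((468.9045104980469, -326.79888916015625), (33.40879440307617, 53.39370346069336), 50.69520568847656)
yaw rough -35.651118245462705
```

View pics/w3.png

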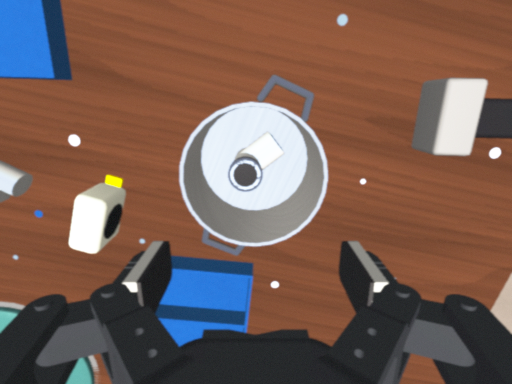

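The wrist view looks into the pot: the tee's top ring is at (245,173) and its branch points to (268,150). The body axis is at (0.455, −0.315) and the branch yaw is about −39°. I rotate the tool to yaw 141°, which keeps joint 7 in range at the tray.

```bash
python3 -m jog '[{"rx":0,"ry":0,"rz":-60,"dx":0,"dy":0,"dz":0,"gripper":0.2},{"rx":0,"ry":0,"rz":-60,"dx":0,"dy":0,"dz":0,"gripper":0.2},{"rx":0,"ry":0,"rz":-60,"dx":0,"dy":0,"dz":0,"gripper":0.2},{"rx":0,"ry":0,"rz":-60,"dx":0,"dy":0,"dz":0,"gripper":0.2},{"rx":0,"ry":0,"rz":-60,"dx":0,"dy":0,"dz":0,"gripper":0.2},{"rx":0,"ry":0,"rz":-60,"dx":0,"dy":0,"dz":0,"gripper":0.2},{"rx":0,"ry":0,"rz":-60,"dx":0,"dy":0,"dz":0,"gripper":0.2},{"rx":0,"ry":0,"rz":-60,"dx":0,"dy":0,"dz":0,"gripper":0.2},{"rx":0,"ry":0,"rz":-60,"dx":0,"dy":0,"dz":0,"gripper":0.2}]'
python3 -m jog '[{"rx":0,"ry":0,"rz":-68,"dx":0,"dy":0,"dz":0,"gripper":0.2},{"rx":0,"ry":0,"rz":-68,"dx":0,"dy":0,"dz":0,"gripper":0.2},{"rx":0,"ry":0,"rz":-68,"dx":0,"dy":0,"dz":0,"gripper":0.2},{"rx":0,"ry":0,"rz":-68,"dx":0,"dy":0,"dz":0,"gripper":0.2},{"rx":0,"ry":0,"rz":-68,"dx":0,"dy":0,"dz":0,"gripper":0.2},{"rx":0,"ry":0,"rz":-68,"dx":0,"dy":0,"dz":0,"gripper":0.2},{"rx":0,"ry":0,"rz":-68,"dx":0,"dy":0,"dz":0,"gripper":0.2},{"rx":0,"ry":0,"rz":-68,"dx":0,"dy":0,"dz":0,"gripper":0.2},{"rx":0,"ry":0,"rz":-68,"dx":0,"dy":0,"dz":0,"gripper":0.2},{"rx":0,"ry":0,"rz":-68,"dx":0,"dy":0,"dz":0,"gripper":0.2},{"rx":0,"ry":0,"rz":-68,"dx":0,"dy":0,"dz":0,"gripper":0.2},{"rx":0,"ry":0,"rz":-68,"dx":0,"dy":0,"dz":0,"gripper":0.2}]'
python3 - <<'E'
from h import *
to(.455,-.315,.06)
f=wrist();P=cloud(f);ok=f['range_z']>0;c=np.array([.4556,-.3235])
inn=ok&(np.hypot(P[...,0]-c[0],P[...,1]-c[1])<.064)
t=inn&(P[...,2]>.08)&(P[...,2]<.1);p=P[t];print('top',len(p),len(p) and cv2.minEnclosingCircle(p[:,:2].astype(np.float32)))
b=inn&(P[...,2]>.035)&(P[...,2]<.065);p=P[b];print('branch',len(p),len(p) and cv2.minAreaRect(p[:,:2].astype(np.float32)*1000))
E
```

```text
clock: 11.23
ee_pos: [0.4561, -0.3242, 0.2434]
tcp_rot: [-0.0, 0.802, 0.597, 0.0]
wrist_force: [-0.3, -0.8, 0.4]
finger_gap: 0.0512
grip_force: 0.0
clock: 12.23
ee_pos: [0.456, -0.3247, 0.2434]
tcp_rot: [-0.0, 0.337, 0.942, 0.0]
wrist_force: [-0.7, -0.1, 1.2]
finger_gap: 0.0516
grip_force: 0.0
t 12.23 d [  6.9   6.9 183.4] yaw now 140.6 tilt [-0.  0. -1.] q [ 1.01  0.34 -0.55  1.75  0.19  1.11  1.28]
top 976 ((0.4545404314994812, -0.3140116333961487), 0.018735919147729874)
branch 447 ((465.5830078125, -322.3222351074219), (32.491790771484375, 61.652862548828125), 50.44145202636719)
```

```bash
python3 -m jog '[{"rx":0,"ry":0,"rz":0,"dx":7.5,"dy":7,"dz":10,"gripper":0.2},{"rx":0,"ry":0,"rz":0,"dx":7.5,"dy":7,"dz":35,"gripper":0.2},{"rx":0,"ry":0,"rz":0,"dx":7.5,"dy":7,"dz":65,"gripper":0.2},{"rx":0,"ry":0,"rz":0,"dx":7.5,"dy":7,"dz":95,"gripper":0.2},{"rx":0,"ry":0,"rz":0,"dx":7.5,"dy":7,"dz":120,"gripper":0.2},{"rx":0,"ry":0,"rz":0,"dx":7.5,"dy":7,"dz":138,"gripper":0.2},{"rx":0,"ry":0,"rz":0,"dx":7.5,"dy":7,"dz":152,"gripper":0.2},{"rx":0,"ry":0,"rz":0,"dx":7.5,"dy":7,"dz":164,"gripper":0.2},{"rx":0,"ry":0,"rz":0,"dx":7.5,"dy":7,"dz":174,"gripper":0.2},{"rx":0,"ry":0,"rz":0,"dx":7.5,"dy":7,"dz":180,"gripper":0.2},{"rx":0,"ry":0,"rz":0,"dx":7.5,"dy":7,"dz":182,"gripper":0.2},{"rx":0,"ry":0,"rz":0,"dx":7.5,"dy":7,"dz":182,"gripper":0.2}]'
python3 -m jog '[{"rx":0,"ry":0,"rz":0,"dx":0,"dy":0,"dz":0,"gripper":-1},{"rx":0,"ry":0,"rz":0,"dx":0,"dy":0,"dz":0,"gripper":-1},{"rx":0,"ry":0,"rz":0,"dx":0,"dy":0,"dz":0,"gripper":-1},{"rx":0,"ry":0,"rz":0,"dx":0,"dy":0,"dz":0,"gripper":-1},{"rx":0,"ry":0,"rz":0,"dx":0,"dy":0,"dz":0,"gripper":-1},{"rx":0,"ry":0,"rz":0,"dx":0,"dy":0,"dz":0,"gripper":-1},{"rx":0,"ry":0,"rz":0,"dx":0,"dy":0,"dz":0,"gripper":-1}]' 60
```

```text
clock: 13.28
ee_pos: [0.4545, -0.3155, 0.0615]
tcp_rot: [-0.0, 0.336, 0.942, 0.0]
wrist_force: [-0.1, -0.0, -0.3]
finger_gap: 0.0516
grip_force: 0.0
clock: 13.87
ee_pos: [0.4549, -0.3158, 0.0624]
tcp_rot: [0.001, 0.336, 0.942, -0.0]
wrist_force: [0.0, 1.4, 6.5]
finger_gap: 0.0321
grip_force: 59.3
```

```bash
python3 -m jog '[{"rx":0,"ry":0,"rz":0,"dx":0,"dy":0,"dz":-2,"gripper":-1},{"rx":0,"ry":0,"rz":0,"dx":0,"dy":0,"dz":-7,"gripper":-1},{"rx":0,"ry":0,"rz":0,"dx":0,"dy":0,"dz":-16,"gripper":-1},{"rx":0,"ry":0,"rz":0,"dx":0,"dy":0,"dz":-30,"gripper":-1},{"rx":0,"ry":0,"rz":0,"dx":0,"dy":0,"dz":-48,"gripper":-1},{"rx":0,"ry":0,"rz":0,"dx":0,"dy":0,"dz":-68,"gripper":-1},{"rx":0,"ry":0,"rz":0,"dx":0,"dy":0,"dz":-88,"gripper":-1},{"rx":0,"ry":0,"rz":0,"dx":0,"dy":0,"dz":-108,"gripper":-1},{"rx":0,"ry":0,"rz":0,"dx":0,"dy":0,"dz":-125,"gripper":-1},{"rx":0,"ry":0,"rz":0,"dx":0,"dy":0,"dz":-138,"gripper":-1},{"rx":0,"ry":0,"rz":0,"dx":0,"dy":0,"dz":-146,"gripper":-1},{"rx":0,"ry":0,"rz":0,"dx":0,"dy":0,"dz":-150,"gripper":-1}]'
python3 - <<'E'
from h import *
to(.534,.007,.21)
f=wrist('w4');P=cloud(f)
E
```

```text
clock: 14.87
ee_pos: [0.4547, -0.3156, 0.213]
tcp_rot: [0.001, 0.336, 0.942, -0.0]
wrist_force: [0.4, 0.5, -1.7]
finger_gap: 0.0327
grip_force: 59.6
t 14.87 d [142.9 299.9   2.8] yaw now 140.7 tilt [ 0.001 -0.001 -1.   ] q [ 1.    0.36 -0.55  1.8   0.21  1.04  1.25]
```

View pics/w4.png

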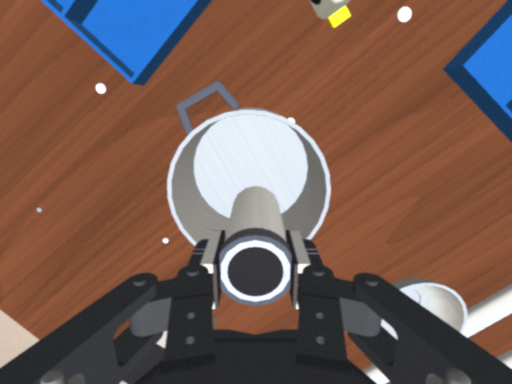

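The wrist view shows the tee clear above the pot, gripped squarely: top ring at (255,270), branch straight up the image, pot at (248,180). I carry it to the bay while turning −40°.

```bash
python3 -m jog '[{"rx":0,"ry":0,"rz":1,"dx":3,"dy":6,"dz":0,"gripper":-1},{"rx":0,"ry":0,"rz":2.5,"dx":9,"dy":18,"dz":0,"gripper":-1},{"rx":0,"ry":0,"rz":5,"dx":19,"dy":39,"dz":0,"gripper":-1},{"rx":0,"ry":0,"rz":9,"dx":33,"dy":69,"dz":0,"gripper":-1},{"rx":0,"ry":0,"rz":14,"dx":49,"dy":102,"dz":0,"gripper":-1},{"rx":0,"ry":0,"rz":18,"dx":64,"dy":135,"dz":0,"gripper":-1},{"rx":0,"ry":0,"rz":22,"dx":80,"dy":168,"dz":0,"gripper":-1},{"rx":0,"ry":0,"rz":27,"dx":96,"dy":201,"dz":0,"gripper":-1},{"rx":0,"ry":0,"rz":31,"dx":112,"dy":234,"dz":0,"gripper":-1},{"rx":0,"ry":0,"rz":35,"dx":126,"dy":264,"dz":0,"gripper":-1},{"rx":0,"ry":0,"rz":38,"dx":136,"dy":285,"dz":0,"gripper":-1},{"rx":0,"ry":0,"rz":40,"dx":143,"dy":300,"dz":0,"gripper":-1}]'
python3 -m jog '[{"rx":0,"ry":0,"rz":0,"dx":0,"dy":0,"dz":0,"gripper":-1},{"rx":0,"ry":0,"rz":0,"dx":0,"dy":0,"dz":0,"gripper":-1}]'
python3 - <<'E'
from h import *
to(.534,.007,.062)
f=wrist('w5');P=cloud(f);hsv=cv2.cvtColor(f['color'],cv2.COLOR_RGB2HSV).astype(int);H,S=hsv[...,0],hsv[...,1]
m=(H>100)&(H<125)&(S>120)&(f['range_z']>0)&(abs(P[...,2]-.034)<.006);p=P[m]
print(cv2.minAreaRect(p[:,:2].astype(np.float32)*1000))
E
```

```text
clock: 15.92
ee_pos: [0.5336, 0.0102, 0.2109]
tcp_rot: [-0.001, 0.638, 0.77, 0.0]
wrist_force: [-0.8, -0.0, -1.9]
finger_gap: 0.0322
grip_force: 59.6
clock: 16.08
ee_pos: [0.5334, 0.008, 0.2108]
tcp_rot: [-0.001, 0.637, 0.771, -0.0]
wrist_force: [-0.0, 0.1, -2.6]
finger_gap: 0.0327
grip_force: 59.7
t 16.08 d [ -1.2   0.6 148.8] yaw now 100.8 tilt [-0.001  0.    -1.   ] q [ 0.41  0.33 -0.58  1.85  0.21  1.03 -0.07]
((446.7709045410156, -63.159088134765625), (517.270263671875, 204.68768310546875), 31.299240112304688)
```

View pics/w5.png

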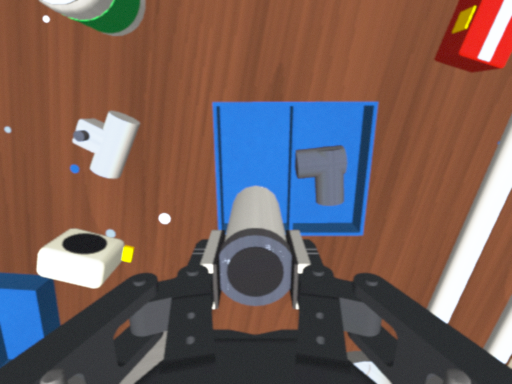

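In the wrist view the target tray is at (295,168), with the elbow in its right-hand bay. The tee's body ends at (257,190) over the empty bay, and its branch is hidden behind the body, pointing to −y. I lower it.

```bash
python3 -m jog '[{"rx":0,"ry":0,"rz":0,"dx":-1,"dy":0.5,"dz":5,"gripper":-1},{"rx":0,"ry":0,"rz":0,"dx":-1,"dy":0.5,"dz":16,"gripper":-1},{"rx":0,"ry":0,"rz":0,"dx":-1,"dy":0.5,"dz":32,"gripper":-1},{"rx":0,"ry":0,"rz":0,"dx":-1,"dy":0.5,"dz":52,"gripper":-1},{"rx":0,"ry":0,"rz":0,"dx":-1,"dy":0.5,"dz":72,"gripper":-1},{"rx":0,"ry":0,"rz":0,"dx":-1,"dy":0.5,"dz":92,"gripper":-1},{"rx":0,"ry":0,"rz":0,"dx":-1,"dy":0.5,"dz":110,"gripper":-1},{"rx":0,"ry":0,"rz":0,"dx":-1,"dy":0.5,"dz":124,"gripper":-1},{"rx":0,"ry":0,"rz":0,"dx":-1,"dy":0.5,"dz":134,"gripper":-1},{"rx":0,"ry":0,"rz":0,"dx":-1,"dy":0.5,"dz":140,"gripper":-1},{"rx":0,"ry":0,"rz":0,"dx":-1,"dy":0.5,"dz":143,"gripper":-1},{"rx":0,"ry":0,"rz":0,"dx":-1,"dy":0.5,"dz":145,"gripper":-1}]'
python3 -m jog '[{"rx":0,"ry":0,"rz":0,"dx":0,"dy":0,"dz":1,"gripper":-1},{"rx":0,"ry":0,"rz":0,"dx":0,"dy":0,"dz":2,"gripper":-1},{"rx":0,"ry":0,"rz":0,"dx":0,"dy":0,"dz":2,"gripper":-1},{"rx":0,"ry":0,"rz":0,"dx":0,"dy":0,"dz":2,"gripper":-1}]'
```

```text
clock: 17.13
ee_pos: [0.5345, 0.0062, 0.0663]
tcp_rot: [-0.0, 0.638, 0.77, 0.0]
wrist_force: [-0.2, -0.2, -1.5]
finger_gap: 0.0323
grip_force: 59.7
clock: 17.47
ee_pos: [0.5346, 0.0063, 0.0649]
tcp_rot: [0.0, 0.638, 0.77, 0.0]
wrist_force: [0.6, -0.1, -0.8]
finger_gap: 0.0324
grip_force: 59.7
```

```bash
python3 -m jog '[{"rx":0,"ry":0,"rz":0,"dx":0,"dy":0,"dz":0.7,"gripper":-1},{"rx":0,"ry":0,"rz":0,"dx":0,"dy":0,"dz":1.5,"gripper":-1},{"rx":0,"ry":0,"rz":0,"dx":0,"dy":0,"dz":1.5,"gripper":-1},{"rx":0,"ry":0,"rz":0,"dx":0,"dy":0,"dz":1.5,"gripper":-1}]'
python3 -m jog '[{"rx":0,"ry":0,"rz":0,"dx":0,"dy":0,"dz":0.5,"gripper":-1},{"rx":0,"ry":0,"rz":0,"dx":0,"dy":0,"dz":1,"gripper":-1},{"rx":0,"ry":0,"rz":0,"dx":0,"dy":0,"dz":1,"gripper":-1}]'
```

```text
clock: 17.8
ee_pos: [0.5344, 0.0064, 0.063]
tcp_rot: [-0.0, 0.638, 0.77, 0.0]
wrist_force: [0.3, -0.6, -1.5]
finger_gap: 0.0327
grip_force: 59.7
clock: 18.05
ee_pos: [0.5344, 0.0064, 0.0619]
tcp_rot: [-0.0, 0.638, 0.77, -0.0]
wrist_force: [-0.7, -0.1, -1.9]
finger_gap: 0.0322
grip_force: 59.7
```

```bash
python3 -m jog '[{"rx":0,"ry":0,"rz":0,"dx":0,"dy":0,"dz":0.5,"gripper":-1},{"rx":0,"ry":0,"rz":0,"dx":0,"dy":0,"dz":1,"gripper":-1},{"rx":0,"ry":0,"rz":0,"dx":0,"dy":0,"dz":1,"gripper":-1}]'
python3 -m jog '[{"rx":0,"ry":0,"rz":0,"dx":0,"dy":0,"dz":0.3,"gripper":-1},{"rx":0,"ry":0,"rz":0,"dx":0,"dy":0,"dz":0.5,"gripper":-1},{"rx":0,"ry":0,"rz":0,"dx":0,"dy":0,"dz":0.5,"gripper":-1}]'
```

```text
clock: 18.3
ee_pos: [0.5345, 0.0064, 0.0613]
tcp_rot: [0.0, 0.638, 0.77, 0.0]
wrist_force: [-1.8, -0.2, 7.6]
finger_gap: 0.0325
grip_force: 60.7
clock: 18.55
ee_pos: [0.5346, 0.0065, 0.0613]
tcp_rot: [0.0, 0.638, 0.77, 0.0]
wrist_force: [-5.7, -0.9, 17.3]
finger_gap: 0.0321
grip_force: 61.8
```

The tee is seated. I relieve the pressure, open and rise.

```bash
python3 -m jog '[{"rx":0,"ry":0,"rz":0,"dx":0,"dy":0,"dz":-0.8,"gripper":-1},{"rx":0,"ry":0,"rz":0,"dx":0,"dy":0,"dz":-0.8,"gripper":-0.1},{"rx":0,"ry":0,"rz":0,"dx":0,"dy":0,"dz":-0.8,"gripper":0.4},{"rx":0,"ry":0,"rz":0,"dx":0,"dy":0,"dz":-0.8,"gripper":0.4},{"rx":0,"ry":0,"rz":0,"dx":0,"dy":0,"dz":-0.8,"gripper":0.4},{"rx":0,"ry":0,"rz":0,"dx":0,"dy":0,"dz":-0.8,"gripper":0.4}]'
python3 -m jog '[{"rx":0,"ry":0,"rz":0,"dx":0,"dy":0,"dz":-5,"gripper":0.4},{"rx":0,"ry":0,"rz":0,"dx":0,"dy":0,"dz":-18,"gripper":0.4},{"rx":0,"ry":0,"rz":0,"dx":0,"dy":0,"dz":-40,"gripper":0.4},{"rx":0,"ry":0,"rz":0,"dx":0,"dy":0,"dz":-70,"gripper":0.4},{"rx":0,"ry":0,"rz":0,"dx":0,"dy":0,"dz":-105,"gripper":0.4},{"rx":0,"ry":0,"rz":0,"dx":0,"dy":0,"dz":-135,"gripper":0.4},{"rx":0,"ry":0,"rz":0,"dx":0,"dy":0,"dz":-150,"gripper":0.4},{"rx":0,"ry":0,"rz":0,"dx":0,"dy":0,"dz":-150,"gripper":0.4},{"rx":0,"ry":0,"rz":0,"dx":0,"dy":0,"dz":-150,"gripper":0.4}]'
python3 - <<'E'
from h import *
f=grab_frame('side');save(f,'s3')
E
```

```text
clock: 19.05
ee_pos: [0.5344, 0.0063, 0.0612]
tcp_rot: [-0.0, 0.638, 0.77, 0.0]
wrist_force: [0.5, -0.2, -0.3]
finger_gap: 0.0598
grip_force: 0.0
clock: 19.8
ee_pos: [0.5347, 0.0063, 0.2128]
tcp_rot: [0.001, 0.638, 0.77, 0.001]
wrist_force: [-0.7, -0.0, 0.4]
finger_gap: 0.0599
grip_force: 0.0
```

View pics/s3.png

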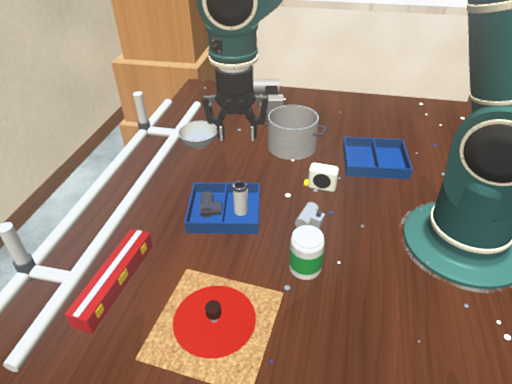

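The side view shows the tee upright in the empty bay at (240,198), the lid wholly on the mat at (214,320) and the pot in place at (293,132). The robot is clear, so I hand in.

```bash
python3 -c "
from workcell import *
print(hand_in())"
```

```text
the job is handed in; nothing more can be done
None
```

The job is handed in: the last side view shows the lid knob up on the cork mat, the tee upright in the tray's empty bay, and the pot and the other things in place; `hand_in()` returned no verdict.

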